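# Lock the height screw of a work support with its jam nut

## Task

On the work support, put the open-ended spanner down over the flats of the height screw, with its handle lying on the rest beside the upright stop, and let go of it so that it holds the screw still. Then turn the locknut by its lever clockwise (seen from above) until it comes up hard against its end, without letting the screw turn along with it beyond the spanner's slight play. Leave the spanner lying on the screw and the rest, and leave the other things on the table where they are.

Things in the scene. Friction and masses are not known exactly. Their poses are not given: they have to be found in the camera images.
- support: Fixed work support: aluminium base plate 110 x 200 x 15 mm. Origin on the table under the upright steel height screw's axis, z up. The plate reaches 55 mm either way in x, from y = -58 to +142 mm. The spanner's rest is an aluminium block at y = +120 mm.
- rest (a point): Point on the rest's top, 48 mm above the table, level with the screw's collar: the handle belongs over it, pointing along the support's +y. Rest 24 mm in y, x -30 to +27 mm of this point. On it at x = +13 to +27 mm stands a steel stop, 22 mm high: a centred handle clears it by 3 mm, and bears on it when the screw is dragged clockwise.
- screw_flats (a point): On the screw's axis, on top of its round collar (diameter 44 mm, top 48 mm above the table), where the flats begin; turns with the screw. The flats are a block 24 mm across (x) by 28 mm (y), 24 mm tall; the spanner's jaw straddles it in x, handle to +y. Above it a blunt tip, diameter 21 mm, up to 85 mm above the table.
- screw (a joint): Angle of the height screw from its setting, rad, positive clockwise from above. Starts near 0 (flats in line with the rest); beyond 0.35 either way the setting is lost. It turns almost freely (0.04 N m) and is dragged along by the locknut unless the spanner holds it; with the spanner on, its play lets it turn about 0.15.
- locknut (a joint): Angle of the locknut relative to the screw, rad, positive clockwise from above: starts at 0 to 0.4 (loose), hard stop at 1.4 (tight; over 1.3 counts). Stiff thread: about 0.35 N m, 4 to 5 N at the lever's grip; it stays where it is left.
- lever_grip (a point): On the axis of the upright black grip (cylinder, diameter 16 mm, 23 to 75 mm above the table) at the lever's end, 85 mm from the screw's axis, 58 mm above the table. The lever is a level 10 mm bar, top 34 mm above the table. With locknut at a, screw at b the grip lies at 0.15 - a - b rad anticlockwise from the support's +x: it swings from +x towards -y.
- spanner: Loose open-ended steel spanner, about 0.3 kg, 12 mm thick, 191 mm long, flat on the table. Origin: centre of the jaw opening on the underside; x along the handle, z up. Jaw open towards -x: gap 27 mm, prongs to x = -18 mm, bottom at x = +17 mm. Head 54 mm wide, ends at x = 57 mm; handle 20 mm wide, round end 26 mm wide at x = 173 mm.
- spanner_grip (a point): In the handle, 75 mm from the jaw centre and 6 mm above the underside: a good place to grasp (20 mm wide), near the centre of mass and clear of the rest once the spanner lies on the screw.
- spanner_rest_point (a point): On the underside of the handle, 120 mm from the jaw centre: the part that lies on the rest.
- vblock: Bystander: dark steel V-block 60 x 50 x 42 mm, loose. Leave it.
- tray: Bystander: blue plastic divided tray 120 x 160 x 35 mm, loose. Leave it.
- flange: Bystander: turned aluminium flange, 70 mm diameter, 40 mm tall, loose. Leave it.
There are look-alikes about, which are no part of the job. There is more than one size of the spanner; the job needs the smallest.

How it is judged:
By the outcome, as a careful person would: the job done as asked, in the order asked, and still so for the second after the job is handed in, with the robot touching nothing.
It also fails if it takes over 56 s, if anything falls off the work surface, if the arm or the gripper's body presses on something with over 40 N, if the wrist force passes 120 N, or if a joint passes its speed limit or range.

## Robot

A 7-joint arm with a two-finger parallel gripper is mounted at the origin on the work surface. World frame = base frame: x ahead of the robot, y to its left, z up, the work surface at z = 0. Lengths are in m, angles in rad, forces in N, time in s.
With the tool pointing down it reaches from about 0.4 to 0.9 m from the base axis. Payload 5.6 kg.
Tool frame: the origin (TCP) lies midway between the tips of the shut fingers; the grasp point (between the pads) lies 19 mm behind it; y points along the fingers, z is the direction in which the jaws open and shut, and the axes are right-handed (so a half turn about y gives the same grasp; the last joint's range is limited). The gripper opens to 92 mm and grips with 3 to 60 N. Pads are 20 mm wide; open, the fingers measure 128 mm over their backs; the gripper's body (75 mm by 189 mm) begins 69 mm behind the grasp point.
Start: joints at [-1.32, 0.468, -0.012, 1.603, 0.006, 1.071, -0.056], TCP at [0.188, 0.622, 0.215] pointing down, gripper open.
Joint ranges: [-2.53, 2.53], [-0.31, 2.02], [-1.57, 1.55], [0.28, 2.44], [-1.29, 4.43], [0.15, 1.84], [-2.92, 2.92]. Speed limits (rad/s): [2.57, 2.57, 3.14, 3.14, 3.14, 3.14, 3.14].

## Interface

Orientations are given as a 3x3 rotation matrix whose columns are the frame's x, y, z axes.
In Python, from station import env, effector, solver, viewer, workorder, search_frame, tip_of gives the robot as it stands. Calls block until the motion is done:
- env.reach(position, orientation): joint-space move of the TCP to a pose.
- env.movel(position, frame=None, rate=0.15): straight line of the TCP; frame=None keeps the orientation; rate is the mean speed in m/s.
- env.goto_joints(angles): joint-space move.
- effector.release() and effector.grasp(squeeze=None): open the fingers fully, or close them until they stop; squeeze is the grip in N (None keeps the last).
- env.pause(seconds).
- solver.inverse_kinematics(position, orientation): joint angles nearest the present ones, or None.
- env.sense(): the state.
- viewer.read_camera(name): name is "side" or "top" or "wrist"; returns (picture, depth): 480x640x3 uint8, red, green, blue; 480x640 float32, m along the optical axis (not along the pixel's ray), 0 where there is no reading.
- viewer.camera_info(name): a dict with "intrinsics" (3x3 intrinsics, pixels), "eye" and "rotation" of the camera in the world; the wrist camera has in their place "T_tool_cam" (4x4, takes a point from camera to tool coordinates, whose origin is the TCP and whose axes are the tool frame's). Camera axes: x right, y up, looking along -z (the intrinsics and any distortion apply to the point x, -y, -z); pixel columns grow to the right and rows downward; lengths in m; the calibration is good to about 2 mm. The wrist camera is an equidistant fisheye: a pixel r from the principal point sees the ray r / f radians off the axis. A picture is of the moment at which its call begins: read the wrist's pose just before it. camera_info takes no time and is no camera call.
A pose or a line that the arm cannot do raises env.PlanningError and nothing moves.
- workorder.finish_job(): hands the job in, once; it reports no verdict.
Trained networks look in the newest picture that a camera, given by its name, has taken for a name from the list of things; names that differ only in an ending like _2 or _b are one class to them, and where a whole thing is asked for, a point or a joint stands for the part that bears it (a point fixed in the world has none). Each returns a list of dicts, best first, with "score" (0 to 1); they miss things now and then, are a little off and sometimes report something else, mostly with a low value. They report only what shows in the picture. A call takes as long as a camera call. They do not tell look-alikes from the thing itself.
- search_frame(camera, name): "at" ([x, y, z] in m, in world coordinates, good to about 4 mm: the middle of the surface that is visible of it).
- tip_of(camera, name): "at" ([x, y, z] in m, in world coordinates, good to about 4 mm: a listed point, or the origin of a listed thing).
The state is a dict: "t": time; "joint_positions": joint angles; "joint_velocities": joint speeds; "tau": joint torques, N m; "ee_pos": TCP position; "tcp_rot": TCP orientation; "wrist_force": force on the tool from outside, world axes, zero at the start; "moment": the same for the moment, N m; "gripper_width": finger opening in m.
Only numpy, scipy, OpenCV 4.12 (cv2) and the standard library are available. Lean on these libraries where they do the work, as an engineer would, in place of code of your own. Each camera call takes 0.05 s, during which the arm holds its last target. There are 200 camera calls.

## Working session

There is one attempt and no reset: what is moved stays moved. The work goes in short steps, each a Python script; the robot and the scene stay as the last script left them, time stands still between calls to the robot, and variables do not carry over. Pictures are saved under pics/ and viewed, about 8 in all and at most 12, crops included, and the job is handed in when it is done.

```bash
ls; mkdir -p pics; python3 - <<'E'
from station import env, viewer, search_frame, tip_of
import cv2, numpy as np
s=env.sense(); print(s['t'],s['ee_pos'],s['tcp_rot'],s['gripper_width'])
for c in ['top','side']:
    p,d=viewer.read_camera(c); cv2.imwrite(f'pics/{c}0.png',p[:,:,::-1]); np.savez(f'pics/{c}0.npz',p=p,d=d)
    i=viewer.camera_info(c); print(c,{k:(np.round(v,3).tolist() if not isinstance(v,str) else v) for k,v in i.items()})
    for n in ['support','rest','screw_flats','lever_grip','spanner','spanner_grip','spanner_rest_point']:
        print(c,n,[(np.round(r['at'],3).tolist(),round(r['score'],2)) for r in tip_of(c,n)])
print(env.sense()['t'])
E
```

```text
pics
0.0 [0.18809229 0.62159318 0.21366505] [[ 9.57144953e-01 -4.12048755e-04  2.89608993e-01]
 [-2.89609271e-01 -1.67818345e-03  9.57143486e-01]
 [ 9.16272369e-05 -9.99998507e-01 -1.72559796e-03]] 0.09178941549791927
top {'intrinsics': [[591.085, 0.0, 317.813], [0.0, 591.085, 237.978], [0.0, 0.0, 1.0]], 'eye': [0.101, 0.054, 1.768], 'rotation': [[0.008, 0.978, -0.208], [-1.0, 0.008, 0.002], [0.004, 0.208, 0.978]]}
top support [([0.553, -0.056, -0.005], 0.81)]
top rest [([0.586, 0.058, 0.05], 0.86), ([0.551, -0.061, 0.048], 0.68), ([0.638, -0.088, 0.058], 0.51), ([0.439, 0.284, 0.004], 0.5)]
top screw_flats [([0.769, 0.164, 0.004], 0.6)]
top lever_grip [([0.638, -0.085, 0.06], 0.68)]
top spanner [([0.607, 0.535, 0.001], 0.87), ([0.144, 0.262, -0.004], 0.86), ([0.426, 0.212, 0.002], 0.83), ([0.696, -0.379, 0.002], 0.41)]
top spanner_grip [([0.235, 0.288, 0.01], 0.95), ([0.44, 0.285, 0.007], 0.93), ([0.659, 0.457, 0.013], 0.71)]
top spanner_rest_point [([0.293, 0.295, 0.001], 0.96), ([0.455, 0.328, -0.0], 0.82), ([0.706, 0.413, 0.002], 0.73)]
side {'intrinsics': [[439.324, 0.0, 322.274], [0.0, 439.324, 231.159], [0.0, 0.0, 1.0]], 'eye': [-0.177, -0.521, 0.87], 'rotation': [[0.689, 0.483, -0.541], [-0.725, 0.476, -0.498], [0.016, 0.735, 0.678]]}
side support [([0.552, -0.06, -0.004], 0.71)]
side rest [([0.587, 0.052, 0.045], 0.73)]
side screw_flats [([0.553, -0.06, 0.046], 0.87)]
side lever_grip [([0.636, -0.087, 0.056], 0.63)]
side spanner [([0.427, 0.211, 0.003], 0.84), ([0.605, 0.537, 0.003], 0.72)]
side spanner_grip [([0.44, 0.282, 0.006], 0.86), ([0.67, 0.457, 0.011], 0.85), ([0.236, 0.282, 0.006], 0.74)]
side spanner_rest_point [([0.292, 0.298, 0.002], 0.97), ([0.7, 0.408, 0.005], 0.95), ([0.455, 0.332, 0.001], 0.79)]
0.8
```

View pics/top0.png

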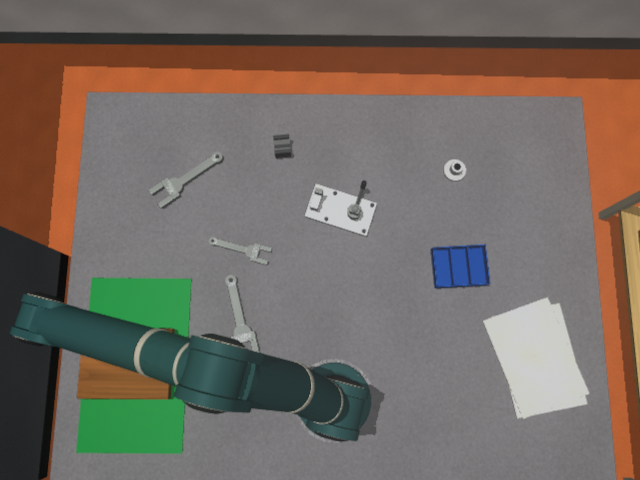

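View pics/side0.png

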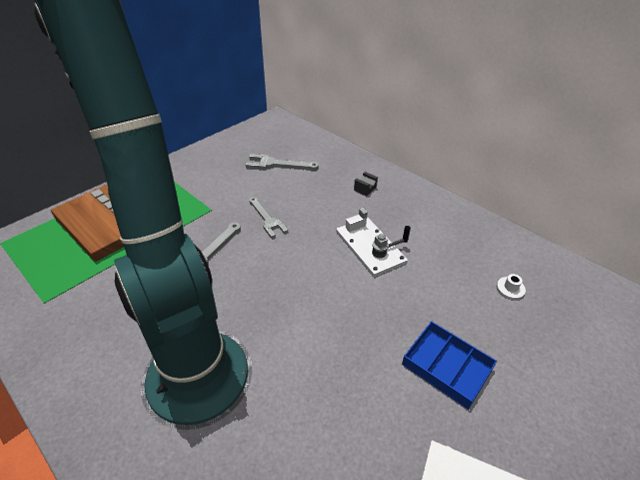

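```bash
cat > h.py <<'E'
from station import env, effector, solver, viewer, workorder, search_frame, tip_of
import numpy as np, cv2
def R(th,flip=1):
    """tool down, jaws opening across handle direction th (rad)"""
    z=flip*np.array([np.sin(th),-np.cos(th),0]); y=np.array([0,0,-1.]); return np.c_[np.cross(y,z),y,z]
def shot(name):
    s=env.sense(); p,d=viewer.read_camera('wrist'); np.savez(f'pics/{name}.npz',p=p,d=d,pos=s['ee_pos'],rot=s['tcp_rot']); return s
def ortho(name,c,yaw,z,size=(0.3,0.3),res=0.0005):
    """top-down view at height z, image right = dir yaw, up = yaw+90deg; centre c"""
    f=np.load(f'pics/{name}.npz'); i=viewer.camera_info('wrist'); K=np.array(i['intrinsics']); T=np.array(i['T_tool_cam'])
    w,h=int(size[0]/res),int(size[1]/res); u,v=np.meshgrid((np.arange(w)-w/2)*res,(h/2-np.arange(h))*res)
    P=np.stack([c[0]+u*np.cos(yaw)-v*np.sin(yaw),c[1]+u*np.sin(yaw)+v*np.cos(yaw),np.full_like(u,z)],-1)
    q=((P-f['pos'])@f['rot']-T[:3,3])@T[:3,:3]; X,Y,Z=q[...,0],-q[...,1],-q[...,2]
    r=np.hypot(X,Y)+1e-12; t=np.arctan2(r,Z)
    return cv2.remap(f['p'][:,:,::-1],(K[0,2]+K[0,0]*t*X/r).astype('f4'),(K[1,2]+K[1,1]*t*Y/r).astype('f4'),cv2.INTER_LINEAR)
def find(names,cam='wrist'):
    for n in names: print(n,[(np.round(r['at'],4).tolist(),round(r['score'],2)) for r in tip_of(cam,n)[:3]])
E
python3 - <<'E'
from h import *
i=viewer.camera_info('wrist'); print(i)
th=np.radians(74.5)
for f in (1,-1): print(f,solver.inverse_kinematics([.44,.284,.2],R(th,f)),solver.inverse_kinematics([.573,.014,.12],R(th,f)))
E
```

```text
{'intrinsics': array([[371.64829954,   0.        , 321.83918858],
       [  0.        , 371.64829954, 237.72993361],
       [  0.        ,   0.        ,   1.        ]]), 'T_tool_cam': array([[-8.42865520e-04, -9.60308598e-01, -2.78938498e-01,
        -7.90813352e-02],
       [-2.36611621e-04,  2.78938781e-01, -9.60308857e-01,
        -1.70129485e-01],
       [ 9.99999617e-01, -7.43411134e-04, -4.62328055e-04,
         1.62878766e-05],
       [ 0.00000000e+00,  0.00000000e+00,  0.00000000e+00,
         1.00000000e+00]])}
1 [-1.00116137  0.27833498  0.43323062  1.94883872 -0.1429148   0.94386812
 -0.76900151] [-0.55057157  0.50611251  0.60851118  1.90362219 -0.37858694  0.84772412
 -0.01645472]
-1 [-0.51679454  0.28049924 -0.14208506  1.91795613  0.04833868  0.94637448
  2.18939523] [-0.13650794  0.45276174  0.06811211  1.87617789 -0.0409626   0.81398449
  2.82395962]
```

```bash
python3 - <<'E'
from h import *
th=np.radians(74)
env.reach([.573,.014,.22],R(th,-1)); print(env.sense()['t'],env.sense()['joint_positions'])
shot('sup'); find(['screw_flats','rest','lever_grip','support'])
env.reach([.4437,.284,.17],R(np.radians(76.5),-1)); print(env.sense()['t'],env.sense()['joint_positions'])
shot('spa'); find(['spanner','spanner_grip','spanner_rest_point']); print(env.sense()['t'])
a=ortho('sup',[.57,0],np.radians(-16.5),.048,(.2,.3)); b=ortho('spa',[.44,.27],np.radians(76.5-90),.012,(.2,.3))
cv2.imwrite('pics/o1.png',np.hstack([a,b]))
E
```

```text
3.35 [-0.25360565  0.33129493  0.21062058  1.80226084 -0.08041576  1.01634356
  2.85167332]
screw_flats [([0.5541, -0.0581, 0.0495], 0.91), ([0.4256, 0.2109, -0.0008], 0.61)]
rest [([0.588, 0.0553, 0.054], 0.71)]
lever_grip [([0.6355, -0.0875, 0.056], 0.75)]
support [([0.5534, -0.0571, 0.0031], 0.81)]
4.7583 [-0.68916993  0.31360396  0.0704349   1.94923301 -0.0271305   0.87908509
  2.29899788]
spanner [([0.1404, 0.2546, -0.0018], 0.9), ([0.6051, 0.535, -0.0025], 0.79)]
spanner_grip [([0.2373, 0.2814, 0.0066], 0.63), ([0.4415, 0.2856, 0.0052], 0.62), ([0.6668, 0.4566, 0.0093], 0.61)]
spanner_rest_point [([0.2947, 0.2968, -0.0052], 0.72), ([0.4529, 0.3305, 0.0006], 0.62)]
4.9583
```

View pics/o1.png

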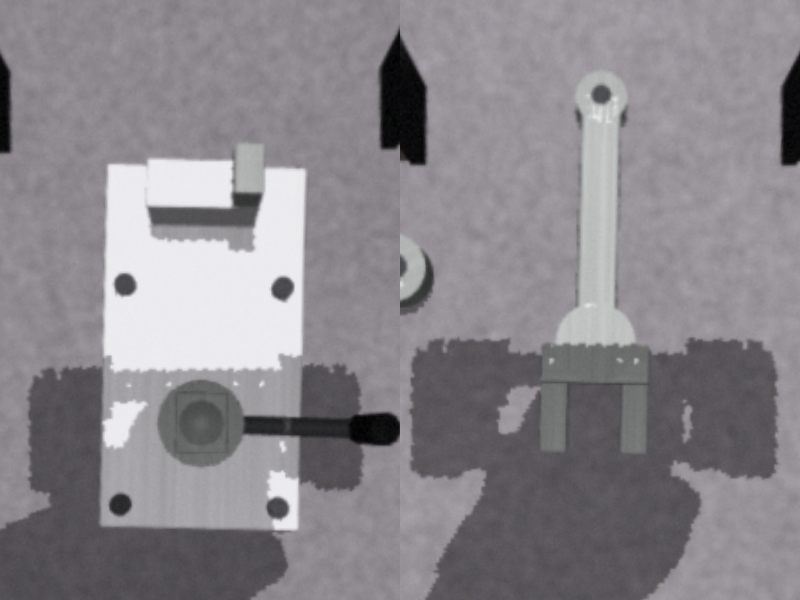

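```bash
python3 - <<'E'
from h import *
th=np.radians(75.2); d=np.array([np.cos(th),np.sin(th),0]); jaw=np.array([.4232,.2139,0])
g=jaw+.075*d
env.reach(g+[0,0,.05],R(th,-1)); env.movel(g+[0,0,.004],rate=.1)
effector.grasp(40); s=env.sense(); print(s['t'],s['gripper_width'],s['ee_pos'],s['wrist_force'])
env.movel(g+[0,0,.13],rate=.2); s=env.sense(); print(s['gripper_width'],s['wrist_force'])
th2=np.radians(72.8); d2=np.array([np.cos(th2),np.sin(th2),0]); sc=np.array([.553,-.059,0])
env.reach(sc+.075*d2+[0,0,.1],R(th2,-1)); env.pause(.2)
s=shot('hov'); print(s['t'],s['ee_pos'],s['joint_positions'],s['gripper_width'])
y=th2-np.pi/2
ims=[ortho('hov',sc[:2],y,.108,(.08,.12),.0002),ortho('hov',sc[:2],y,.048,(.08,.12),.0002)]
cv2.imwrite('pics/o2.png',np.hstack(ims))
E
```

```text
7.2083 0.019232389330164794 [0.44240855 0.28637952 0.00399741] [-0.49538166 -0.32842806 -0.07165723]
0.019143129748365986 [-0.13809891  0.40195298 -3.01672818]
9.3583 [0.5750428  0.01457489 0.10009793] [-0.20940994  0.48516881  0.16132195  1.88762635 -0.10799185  0.77700243
  2.8549698 ] 0.019171233925703638
```

View pics/o2.png

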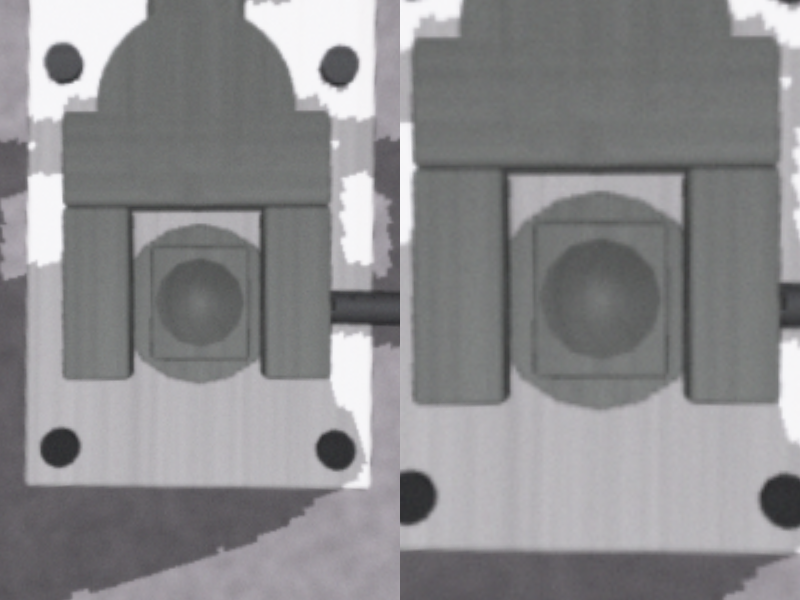

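```bash
python3 - <<'E'
from h import *
th=np.radians(72.8); d=np.array([np.cos(th),np.sin(th),0]); u=np.array([np.sin(th),-np.cos(th),0]); sc=np.array([.553,-.059,0])
q=sc+(.075-.0018)*d+.0006*u
def f(): s=env.sense(); print(round(s['t'],2),np.round(s['ee_pos'],4),np.round(s['wrist_force'],2),np.round(s['moment'],2))
f(); env.movel(q+[0,0,.1],rate=.05)
for z in (.078,.066,.058,.0525):
    env.movel(q+[0,0,z],rate=.05); f()
    if abs(env.sense()['wrist_force'][2]+3)>15: print('contact'); break
else:
    effector.release(); f(); env.movel(q+[0,0,.16],rate=.2)
    s=shot('pl'); find(['lever_grip','spanner','screw_flats','rest']); f()
y=th-np.pi/2
cv2.imwrite('pics/o3.png',np.hstack([ortho('pl',sc[:2]+.035*d[:2],y,.06,(.16,.24),.0004),ortho('pl',sc[:2],y,.06,(.08,.12),.0002)]))
E
```

```text
9.41 [0.5751 0.0142 0.1002] [ 0.23 -0.73 -2.82] [ 0.14  0.03 -0.02]
10.25 [0.5751 0.0107 0.0777] [ 0.94  0.19 -2.94] [0.14 0.11 0.03]
10.64 [0.5749 0.0107 0.0656] [ 0.67 -0.04 -2.72] [0.13 0.1  0.05]
10.95 [0.5749 0.0107 0.0576] [-0.05 -0.08 -2.48] [ 0.06  0.11 -0.  ]
11.21 [0.5751 0.0107 0.0523] [-1.3   0.25 -3.01] [0.04 0.06 0.01]
12.34 [0.5752 0.0108 0.0525] [-0.91  0.4   0.73] [ 0.07  0.06 -0.  ]
lever_grip [([0.6321, -0.0886, 0.058], 0.57)]
spanner [([0.635, -0.0883, 0.0612], 0.65)]
screw_flats [([0.5525, -0.0587, 0.0475], 0.57)]
rest [([0.5892, 0.0512, 0.0501], 0.65)]
13.28 [0.5745 0.0107 0.1587] [ 0.11 -0.47 -0.21] [0.08 0.07 0.04]
```

View pics/o3.png

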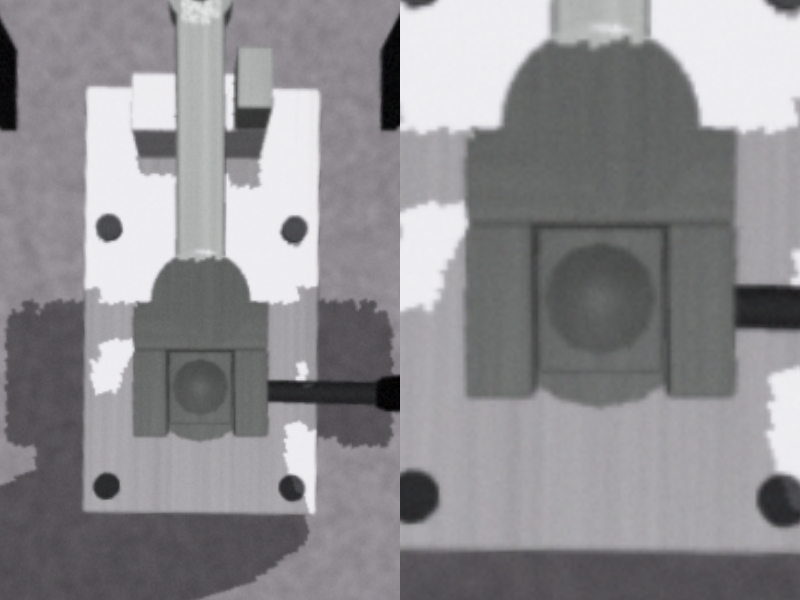

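```bash
python3 - <<'E'
from h import *
sc=np.array([.553,-.059,0]); yaw=np.radians(-17.3)
def P(phi,z,r=.085): return sc+[r*np.cos(phi),r*np.sin(phi),z]
def tang(phi,s): return s['wrist_force']@np.array([-np.sin(phi),np.cos(phi),0])  # ccw reaction
p0=np.radians(-19.2)
env.reach(P(p0,.16),R(p0,-1)); env.movel(P(p0,.047),rate=.15)
effector.grasp(15); s=env.sense(); print(s['t'],s['gripper_width'],s['wrist_force'])
phi=p0; k=0
while phi-yaw>-1.5:
    phi-=np.radians(4 if phi-yaw>-1.05 else 1.2); k+=1
    try: env.movel(P(phi,.047),R(phi,-1),rate=.06)
    except env.PlanningError as e: print('plan',e); break
    s=env.sense(); r=s['ee_pos']-sc; F=tang(phi,s)
    print(round(s['t'],2),'rel',round(phi-yaw,3),'act',round(np.arctan2(r[1],r[0])-yaw,3),'F',round(F,1),np.round(s['wrist_force'],1),round(s['gripper_width'],4))
    if abs(F)>22 or np.linalg.norm(s['wrist_force'])>35: print('stop'); break
E
```

```text
16.4583 0.01545242643763425 [ 0.22573156  0.17635511 -0.51523141]
16.71 rel -0.103 act -0.107 F 0.1 [ 0.6 -0.1 -0.1] 0.0156
16.96 rel -0.173 act -0.173 F 0.6 [ 0.8  0.3 -0.1] 0.0154
17.21 rel -0.243 act -0.234 F 0.7 [ 1.3  0.  -1.2] 0.016
17.46 rel -0.312 act -0.307 F 2.4 [ 1.6  1.9 -0.8] 0.0152
17.71 rel -0.382 act -0.38 F 2.5 [ 2.7  1.  -1.6] 0.0158
17.96 rel -0.452 act -0.452 F 2.3 [ 2.2  1.1 -2.1] 0.0152
18.21 rel -0.522 act -0.523 F 2.2 [ 1.9  1.2 -1. ] 0.0156
18.46 rel -0.592 act -0.593 F 1.8 [ 1.6  0.9 -1.7] 0.0154
18.71 rel -0.661 act -0.662 F 1.8 [ 1.6  0.8 -2. ] 0.0158
18.96 rel -0.731 act -0.732 F 1.8 [ 2.   0.2 -1.8] 0.0152
19.21 rel -0.801 act -0.802 F 3.8 [ 3.5  1.6 -2.7] 0.0153
19.46 rel -0.871 act -0.872 F 1.5 [ 1.4  0.7 -2. ] 0.0157
19.71 rel -0.941 act -0.941 F 2.3 [ 2.2  0.6 -1.7] 0.0157
19.96 rel -1.011 act -1.011 F 1.6 [ 1.8 -0.6 -1.8] 0.0155
20.21 rel -1.08 act -1.08 F 1.8 [ 1.8 -0.1 -2. ] 0.0157
20.46 rel -1.101 act -1.099 F 3.4 [ 3.4  0.5 -2.6] 0.0155
20.71 rel -1.122 act -1.122 F 3.3 [ 3.3  0.5 -2.2] 0.0152
20.96 rel -1.143 act -1.145 F 4.0 [ 3.9  0.9 -2.4] 0
[... 355 characters left out ...]
.71 rel -1.29 act -1.292 F 3.3 [ 3.3  1.8 -2.2] 0.0153
22.96 rel -1.311 act -1.313 F 3.1 [ 3.1  1.2 -1.7] 0.0156
23.21 rel -1.332 act -1.334 F 2.8 [ 2.9  1.1 -1.5] 0.0157
23.46 rel -1.353 act -1.355 F 2.5 [ 2.6  1.  -2.8] 0.0159
23.71 rel -1.374 act -1.376 F 3.9 [ 4.   0.4 -1.7] 0.0156
23.96 rel -1.395 act -1.397 F 3.7 [ 3.8  0.9 -2.4] 0.0153
24.21 rel -1.415 act -1.418 F 3.3 [ 3.4  0.3 -2.9] 0.0155
24.46 rel -1.436 act -1.431 F 4.6 [ 4.9  1.1 -4.3] 0.0154
24.71 rel -1.457 act -1.442 F 7.7 [ 7.8 -0.4 -5.1] 0.0154
24.96 rel -1.478 act -1.452 F 11.3 [11.5 -0.2 -9.1] 0.0153
25.21 rel -1.499 act -1.461 F 12.5 [ 12.7  -0.7 -11.7] 0.0157
25.46 rel -1.52 act -1.468 F 16.1 [ 16.3  -1.1 -12.8] 0.0155
```

```bash
python3 - <<'E'
from h import *
sc=np.array([.553,-.059,0]); yaw=np.radians(-17.3)
effector.release(); s=env.sense(); p=s['ee_pos']; print(s['t'],s['wrist_force'],s['gripper_width'])
env.movel(p+[0,0,.12],rate=.2); shot('end'); find(['lever_grip','screw_flats','spanner_rest_point']); print(env.sense()['t'])
d=np.array([np.cos(yaw+np.pi/2),np.sin(yaw+np.pi/2)])
cv2.imwrite('pics/o4.png',np.hstack([ortho('end',sc[:2]+.02*d,yaw,.06,(.16,.24),.0004),ortho('end',sc[:2],yaw,.06,(.08,.12),.0002)]))
E
```

```text
26.6417 [0.23391615 0.27670275 0.302402  ] 0.09155504883562486
lever_grip []
screw_flats [([0.5547, -0.0584, 0.049], 0.88)]
spanner_rest_point []
27.5917
```

View pics/o4.png

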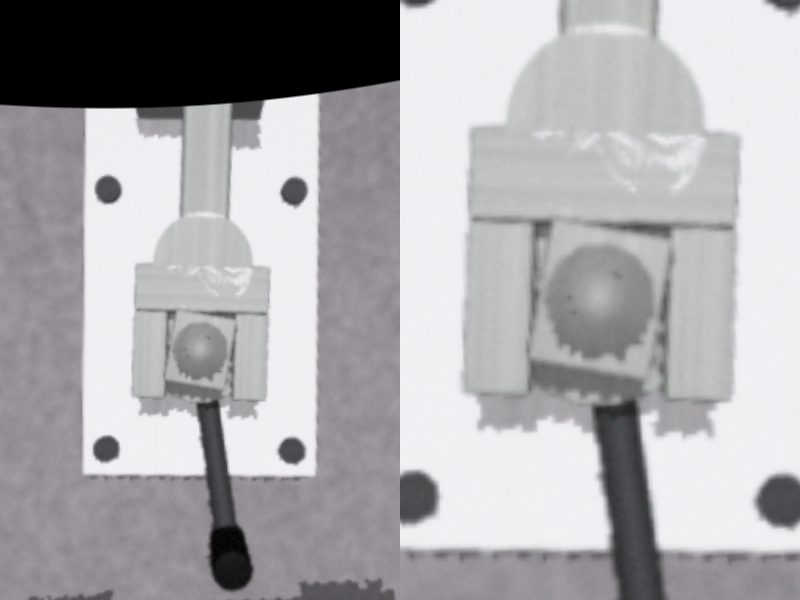

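```bash
python3 - <<'E'
from h import *
s=env.sense(); env.reach([.42,-.3,.25],s['tcp_rot'])
out=[]
for c,(x,y,w,h) in {'side':(310,180,130,110),'top':(285,160,110,93)}.items():
    p,_=viewer.read_camera(c); find(['spanner_rest_point','lever_grip','spanner'],c)
    out.append(cv2.resize(p[y:y+h,x:x+w,::-1],(400,338),interpolation=cv2.INTER_CUBIC))
cv2.imwrite('pics/fin.png',np.hstack(out)); print(env.sense()['t'])
E
```

```text
spanner_rest_point [([0.7036, 0.4117, 0.0031], 0.6), ([0.2933, 0.2983, 0.0042], 0.59)]
lever_grip [([0.5401, -0.1447, 0.0545], 0.46)]
spanner [([0.5555, -0.0615, 0.0484], 0.98), ([0.6073, 0.5351, 0.0004], 0.64)]
spanner_rest_point [([0.2938, 0.2957, -0.0016], 0.74), ([0.7042, 0.4145, 0.0023], 0.55)]
lever_grip [([0.5929, 0.0511, 0.0494], 0.71), ([0.5417, -0.1422, 0.0607], 0.47)]
spanner [([0.1438, 0.2578, -0.0005], 0.93), ([0.5516, -0.0632, 0.0494], 0.89), ([0.6072, 0.5361, 0.0003], 0.64)]
28.8417
```

View pics/fin.png

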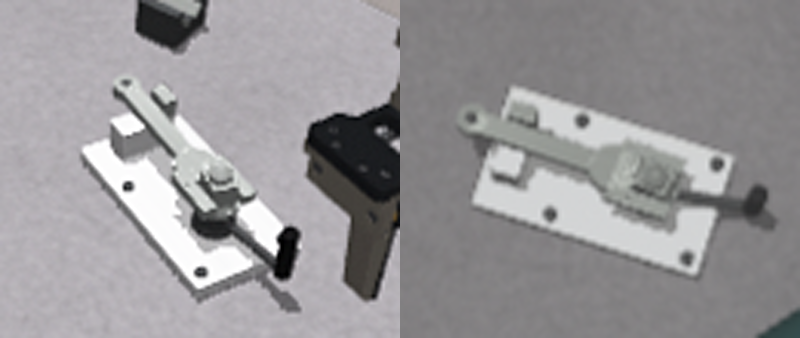

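```bash
python3 -c "
from station import workorder; print(workorder.finish_job())"
```

```text
the job is handed in; nothing more can be done
None
```

The job is done and handed in at about 29 s of the 56 s allowed. I put the smallest spanner over the screw's flats with its handle on the rest and let go. Then I swung the lever clockwise until the locknut came up hard against its end.

**Locknut:** The side force at the lever was about 2–4 N through the swing. It then rose to 16 N while the grip barely moved further. The grip ended 1.41–1.43 rad clockwise of the support's +x, so locknut and screw together turned about 1.57. With the screw at about 0.13–0.15, the locknut is near 1.43. That is slightly past the 1.4 end, but within my measuring error.

**Screw:** It turned only about 0.13–0.15 rad in the last wrist picture, which is the spanner's play and well under 0.35.

**Spanner:** The last side and top views show it lying level on the collar and the rest, with its handle at the stop. The gripper is clear of everything.

**Other things on the table:** I did not touch the V-block, tray or flange, or the two larger spanners, though I did not measure the bystanders again at the end.

**Checks that failed or disagreed:**
- The networks did not find `spanner_rest_point` on the placed spanner in the wrist, side or top views, so the handle's place on the rest was judged from the pictures.
- The top view once named the rest's stop as `lever_grip`.
- While pressing at the end stop, the wrist also read about 13 N vertically, which I did not explain. It went back to nearly zero on release.

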